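# Turn a copper-faced board over against the stop fence

## Robot

A 7-joint arm with a two-finger parallel gripper is mounted at the origin on the work surface. World frame = base frame: x ahead of the robot, y to its left, z up, the work surface at z = 0. Lengths are in mm, angles in rad, forces in N, time in s.
With the tool pointing down it reaches from about 425 to 875 mm from the base axis. Payload 8.4 kg.
Tool frame: the origin (TCP) lies at the very end of the fingers, on their centre line; the grasp point (between the pads) lies r.grip_depth behind it (r.grip_depth is the distance from the TCP to the grasp point, in mm); z points along the fingers, y is the direction in which the jaws open and shut (so a half turn about z gives the same grasp; the last joint's range is limited). The gripper opens to 85 mm and grips with 20 to 120 N. Pads are 22 mm wide; open, the fingers measure 114 mm over their backs; the gripper's body (76 mm by 85 mm) begins 54 mm behind the grasp point. The pads swing forward as they close: fully open they stand 13 mm farther back than shut.
Start: joints at [-1.228, 0.333, 0.04, 1.465, -0.013, 1.343, -0.059], TCP at [277.916, 587.56, 231.308] pointing down, gripper open.
Joint ranges: [-2.58, 2.58], [-0.38, 2.09], [-1.3, 1.39], [0.25, 2.4], [-1.5, 4.64], [0.08, 2.09], [-2.65, 2.65]. Speed limits (rad/s): [2.22, 2.22, 2.79, 2.79, 3.14, 3.14, 3.14].

## Interface

Orientations are given as [roll, pitch, yaw] about the fixed x, y, z axes, in that order (R = Rz(yaw) Ry(pitch) Rx(roll)).
In Python, from station import r, optics gives the robot as it stands. Calls block until the motion is done:
- r.movep(position, orientation): joint-space move of the TCP to a pose.
- r.movel(position, frame=None, feed=150, stop_force=None): straight line of the TCP; frame=None keeps the orientation; feed is the mean speed in mm/s. With stop_force (N) it stops when the force on the tool has changed by that much, and returns True; else False.
- r.set_joints(angles): joint-space move.
- r.move_gripper(opening, strength=None): finger opening in mm; strength is the grip in N (None keeps the last); returns when the fingers have stopped.
- r.pause(seconds).
- r.ik(position, orientation): joint angles nearest the present ones, or None.
- optics.read_camera(name): name is "scene" or "top" or "wrist"; returns a dict with "img" (384x512x3 uint8, red, green, blue), "camera_matrix" (3x3 intrinsics, pixels), "position" and "attitude" of the camera in the world. Camera axes: x right, y down, z forward; pixel columns grow to the right and rows downward; lengths in mm; the calibration is good to about 2 mm. A picture is of the moment at which its call begins. There is no depth.
A pose or a line that the arm cannot do raises r.MotionError and nothing moves.
- r.finish_job(): hands the job in, once; it reports no verdict.
Readings, each from a call of its own:
- r.read_time_s(): time.
- r.read_q(): joint angles.
- r.read_dq(): joint speeds.
- r.read_tau(): joint torques, N m.
- r.read_position(): TCP position.
- r.read_eef_rot(): TCP orientation.
- r.read_contact_force(): force on the tool from outside, world axes, zero at the start.
- r.read_ft_torque(): the same for the moment, N m.
- r.read_gripper_width(): finger opening in mm.
Only numpy, scipy, OpenCV 4.12 (cv2) and the standard library are available. Lean on these libraries where they do the work, as an engineer would, in place of code of your own. Each camera call takes 0.05 s, during which the arm holds its last target.

## Task

Turn over the green board that lies copper side down in front of the blue stop fence, without ever gripping it or picking it up: push it with the fingertips into the fence until its far edge rides up and the board stands leaning on the fence, then reach over the fence and tip it back towards the robot with a fingertip from behind. It should finish lying flat on the metal sheet in front of the fence, copper side up. Leave everything else where it is.

Things in the scene. Friction and masses are not known exactly. Their poses are not given: they have to be found in the camera images.
- board: The board: flat rigid plate 60 (x) x 100 (y) x 5 (z) mm, about 60 g; one face green, the other copper. Origin at the centre of its copper face; z points out of the green face, so z is up at the start. x, the short side, at the start points towards the fence within 0.25 rad of the fence's x. Its friction (about 0.5) keeps it leaning on the fence when let go
- board_near (a point): Middle (half-way through the thickness) of the board's 100 mm edge that is nearer the robot at the start
- board_far (a point): Middle (half-way through the thickness) of the board's 100 mm edge that is nearer the fence at the start; this is the edge that rides up
- fence: Fixed stop fence of slippery blue plastic (friction about 0.1), 220 mm long along its y. Origin on the metal sheet (top at z = 2 mm), middle of the wall's back; x points away from the robot. Wall: x -8 to 0 mm, 35 mm high. Foot on the board's side: bevel at 60 degrees from the sheet, from x = -21 mm at the sheet to x = -8 mm at 22 mm height. Behind: steel flange 5 mm high to x = +32 mm
- fence_top (a point): Middle of the wall's top front edge, 35 mm above the sheet (fence x = -8 mm). With its lower edge pushed to the bevel's foot the board leans on this edge about 70 degrees from flat, its upper edge about 57 mm above the sheet, 22 mm above the wall
- fence_foot (a point): Middle of the line where the bevel meets the sheet (fence x = -21 mm), on the board's side
- spool: Bystander, leave alone: orange plastic spool, 54 mm across, 40 mm tall
- jar: Bystander, leave alone: clear jar with black lid, 56 mm across, 65 mm tall
- tape: Bystander, leave alone: black tape ring, 80 mm outside, 52 mm inside, 19 mm tall
- wrench: Bystander, leave alone: steel wrench, 150 mm long, lying flat
- diecast: Bystander, leave alone: die-cast aluminium box, 60 x 90 x 30 mm
- connector: Bystander, leave alone: brass connector, 24 mm across, 32 mm tall, standing
- spare: Bystander, leave alone: small spare board, copper up, 50 x 50 x 5 mm
Not all that is in view belongs to the job. Leave any white or yellow look-alike of the board alone.

How it is judged:
By the outcome, as a careful person would: the job done as asked, in the order asked, and still so for the second after the job is handed in, with the robot touching nothing.
It also fails if it takes over 45 s, if anything falls off the work surface, if the arm or the gripper's body presses on something with over 40 N, if the wrist force passes 120 N, or if a joint passes its speed limit or range.

## Working session

There is one attempt and no reset: what is moved stays moved. The work goes in short steps, each a Python script; the robot and the scene stay as the last script left them, time stands still between calls to the robot, and variables do not carry over. Pictures are saved under pics/ and viewed, and the job is handed in when it is done.

```bash
mkdir -p pics; ls; cat > h.py <<'E'
import numpy as np, cv2
from station import r, optics
def snap(n,f):
    d=optics.read_camera(n); cv2.imwrite(f'pics/{f}.png',cv2.cvtColor(d['img'],cv2.COLOR_RGB2BGR)); 
    np.save(f'pics/{f}.npy',d,allow_pickle=True); return d
def load(f): return np.load(f'pics/{f}.npy',allow_pickle=True).item()
E
python3 - <<'E'
from h import *
for n in ['scene','top']:
    d=snap(n,n+'0'); print(n,d['camera_matrix'],d['position'],d['attitude'])
print(r.read_time_s(),r.read_eef_rot(),r.grip_depth,r.read_gripper_width())
E
```

```text
pics
scene [[420.95960729   0.         255.06168834]
 [  0.         420.95960729 201.43820756]
 [  0.           0.           1.        ]] [1162.59758465  189.16103961  845.39939897] [-2.44510578 -0.01187336  1.84186993]
top [[349.46601708   0.         252.95682801]
 [  0.         349.46601708 186.77823825]
 [  0.           0.           1.        ]] [418.95229374   8.34945536 945.20759306] [-3.01661582 -0.01846347 -1.54256973]
0.1 [-3.14016168e+00  1.20421478e-04  2.69983056e+00] 18.700000000000003 85.3327816847729
```

View pics/scene0.png

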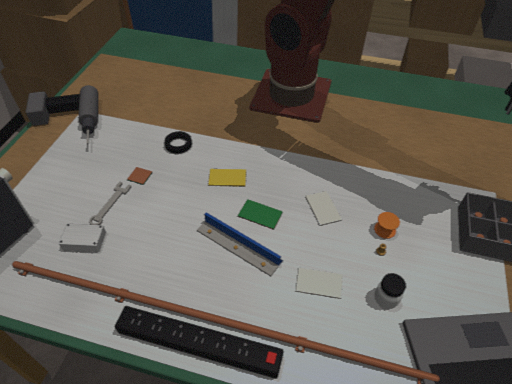

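View pics/top0.png

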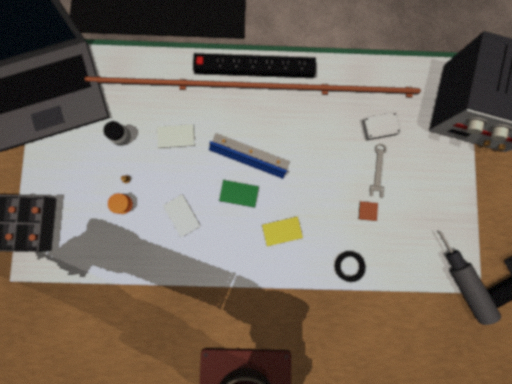

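```bash
cat >> h.py <<'E'
from scipy.spatial.transform import Rotation as Ro
def ray(d,uv):
    uv=np.atleast_2d(np.asarray(uv,float)); K=d['camera_matrix']
    v=np.c_[(uv[:,0]-K[0,2])/K[0,0],(uv[:,1]-K[1,2])/K[1,1],np.ones(len(uv))]
    return np.array(d['position']),v@Ro.from_euler('xyz',d['attitude']).as_matrix().T
def plane(d,uv,z):
    p,v=ray(d,uv); return p+v*((z-p[2])/v[:,2])[:,None]
def proj(d,P):
    q=(np.atleast_2d(P)-d['position'])@Ro.from_euler('xyz',d['attitude']).as_matrix()
    K=d['camera_matrix']; return np.c_[q[:,0]/q[:,2]*K[0,0]+K[0,2],q[:,1]/q[:,2]*K[1,1]+K[1,2]]
def big(m):
    c,_=cv2.findContours(m.astype(np.uint8),cv2.RETR_EXTERNAL,cv2.CHAIN_APPROX_NONE); return max(c,key=cv2.contourArea)
def mask(d,col,roi=None):
    h=cv2.cvtColor(d['img'],cv2.COLOR_RGB2HSV)
    if col=='green': m=(h[...,0]>45)&(h[...,0]<80)&(h[...,1]>120)&(h[...,2]>50)
    if col=='blue': m=(h[...,0]>100)&(h[...,0]<130)&(h[...,1]>140)&(h[...,2]>40)
    if roi: 
        k=np.zeros_like(m); x0,y0,x1,y1=roi; k[y0:y1,x0:x1]=1; m=m&k
    return m
E
cat > m.py <<'E'
from h import *
np.set_printoptions(precision=1,suppress=True)
for n,roi in [('top0',(180,100,330,260)),('scene0',(180,150,310,290))]:
    d=load(n)
    for col,z in [('green',7),('blue',37)]:
        c=big(mask(d,col,roi)); P=plane(d,c[:,0,:],z)[:,:2]
        print(n,col,cv2.contourArea(c), cv2.minAreaRect(P.astype(np.float32)), '\n',cv2.boxPoints(cv2.minAreaRect(c)).tolist())
a=load('top0')['img'][110:260,180:330];b=load('scene0')['img'][150:300,170:320]
o=np.hstack([cv2.resize(x,(400,400),interpolation=cv2.INTER_CUBIC) for x in (a,b)])
cv2.imwrite('pics/crop0.png',o[...,::-1])
E
python3 m.py
```

```text
top0 green 610.0 ((518.5299072265625, 32.6663818359375), (92.16200256347656, 52.61572265625), 80.8963623046875) 
 [[219.9321746826172, 199.6061248779297], [223.56455993652344, 180.53611755371094], [257.1553955078125, 186.9343719482422], [253.5229949951172, 206.00437927246094]]
top0 blue 524.0 ((605.9877319335938, 12.835189819335938), (209.78555297851562, 20.672542572021484), 70.42200469970703) 
 [[208.75775146484375, 148.82989501953125], [211.51547241210938, 141.6597900390625], [285.36083984375, 170.06185913085938], [282.6031188964844, 177.23196411132812]]
scene0 green 625.0 ((519.0118408203125, 32.86235046386719), (95.8270034790039, 57.55415725708008), 82.2728271484375) 
 [[238.47450256347656, 215.4452362060547], [244.75184631347656, 198.18247985839844], [281.20440673828125, 211.4379425048828], [274.92706298828125, 228.70069885253906]]
scene0 blue 573.0 ((623.3328857421875, 14.277679443359375), (223.48106384277344, 20.047088623046875), 70.34976959228516) 
 [[202.17648315429688, 218.70590209960938], [206.14706420898438, 212.0882568359375], [282.76470947265625, 258.058837890625], [278.79412841796875, 264.6764831542969]]
```

View pics/crop0.png

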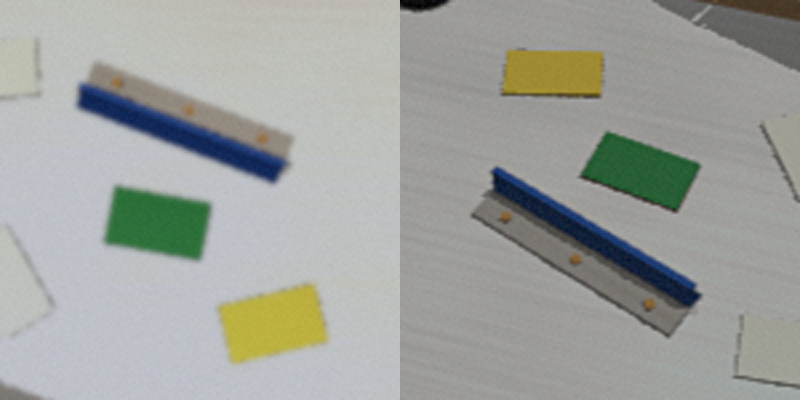

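The green board is at top-view pixel (239,193) and scene-view pixel (260,214). It is the only green plate. The yellow one at top (282,230) and the white ones at top (176,136) and (182,214) are look-alikes. Next I measure the fence edges, then take a wrist view.

```bash
cat > f.py <<'E'
from h import *
np.set_printoptions(precision=2,suppress=True)
def edges(f,roi,col,S=4):
    d=dict(load(f)); x0,y0,x1,y1=roi
    d['img']=cv2.resize(d['img'][y0:y1,x0:x1],None,fx=S,fy=S,interpolation=cv2.INTER_CUBIC)
    h=d['img'].astype(int)
    m={'blue':h[...,2]-h[...,0]>35,'green':h[...,1]-h[...,0]>35}[col]
    c=big(m)[:,0,:].astype(float); return load(f),(c+.5)/S-.5+[x0,y0]
for f,roi in [('top0',(180,100,330,260)),('scene0',(180,150,310,290))]:
    d,c=edges(f,roi,'green'); print(f,cv2.minAreaRect(plane(d,c,7)[:,:2].astype(np.float32)))
for f,roi in [('top0',(180,100,330,260)),('scene0',(180,150,310,290))]:
    d,c=edges(f,roi,'blue')
    b=cv2.minAreaRect(c.astype(np.float32)); print(f,b)
    # upper (smaller-row) long edge
    bins=[(x,c[np.abs(c[:,0]-x)<.5][:,1].min()) for x in np.arange(c[:,0].min()+8,c[:,0].max()-8,1)]
    lo=[(x,c[np.abs(c[:,0]-x)<.5][:,1].max()) for x in np.arange(c[:,0].min()+8,c[:,0].max()-8,1)]
    for nm,e,z in [('up',bins,37),('low',lo,2 if f=='top0' else 7)]:
        P=plane(d,np.array(e),z)[:,:2].astype(np.float32)
        l=cv2.fitLine(P,cv2.DIST_HUBER,0,.01,.01).ravel(); print(nm,l,np.degrees(np.arctan2(l[0],l[1])))
    # extreme ends of up edge
    P=plane(d,c,37)[:,:2]; u=np.array([.336,.942]); s=P@u; print('ends',s.min(),s.max(),P[s.argmin()],P[s.argmax()])
E
python3 f.py
python3 - <<'E'
from h import *
print(r.ik([480,40,260],[np.pi,0,2.80]))
r.movep([480,40,260],[np.pi,0,2.80]); d=snap('wrist','w0'); print(d['position'],d['attitude'],r.read_time_s(),r.read_contact_force())
E
```

```text
top0 ((518.7806396484375, 32.75477981567383), (97.44683074951172, 57.40357971191406), 81.3768310546875)
scene0 ((518.2703857421875, 32.960445404052734), (97.70867156982422, 59.61970901489258), 81.18885040283203)
top0 ((246.56829833984375, 159.37242126464844), (82.1703109741211, 9.548843383789062), 21.037511825561523)
up [  0.34   0.94 618.69  12.08] 19.640335
low [  0.33   0.94 598.94  11.4 ] 19.55995
ends 108.0615972435167 326.03103617019275 [576.44 -90.89] [650.81 113.97]
scene0 ((242.1266326904297, 238.05189514160156), (90.19518280029297, 8.475462913513184), 30.65066909790039)
up [  0.34   0.94 611.23  14.09] 19.594574
low [  0.34   0.94 616.94  17.05] 19.628355
ends 108.16357612311303 334.59429307954554 [576.98 -90.98] [660.5 119.6]
[-0.73520561 -0.05689338  0.5441055   1.83927314  0.0301646   1.35110783
  1.03081111]
[413.48080304  64.59730677 403.0697177 ] [2.86039300e+00 5.78518759e-05 1.22952178e+00] 2.25 [-0.26120448  0.93260506  0.23685111]
```

View pics/w0.png

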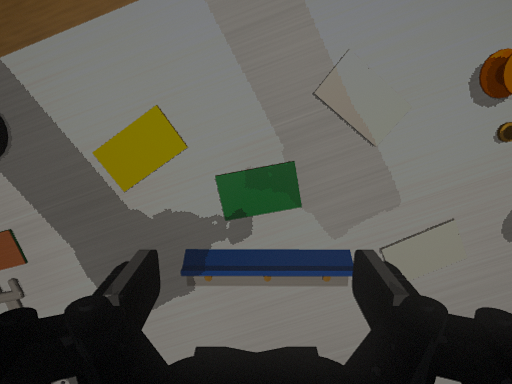

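```bash
cat > g.py <<'E'
from h import *
d=load('w0'); h=d['img'].astype(int)
n=np.array([np.cos(.342),-np.sin(.342)]);u=np.array([np.sin(.342),np.cos(.342)])
def col(m,x0,x1,z,lo):
    ys=[(x,(np.where(m[230:290,x])[0].max() if lo else np.where(m[230:290,x])[0].min())+230+(.5 if lo else -.5)) for x in range(x0,x1)]
    P=plane(d,np.array(ys,float),z)[:,:2]; return (P@n)
m=mask(d,'blue')
a=col(m,200,340,2,False);b=col(m,200,340,37,True)
print('foot nx',a.mean(),a[0],a[-1],'->origin',a.mean()+21,'| back top',b.mean(),b[0],b[-1])
c=big(mask(d,'green',(180,130,330,240)))[:,0,:]
R=cv2.minAreaRect(plane(d,c,7)[:,:2].astype(np.float32));print(R,np.array(R[0])@n,np.array(R[0])@u)
e=plane(d,[(182,265),(353,265)],37)[:,:2];print(e@u)
print(r.read_position(),r.read_eef_rot())
# spacing to bystanders
E
python3 g.py
```

```text
foot nx 558.0559296095441 558.1261916809596 557.9856687901323 ->origin 579.0559296095441 | back top 576.846971807569 577.194088581808 577.0616695856417
((516.189453125, 31.918542861938477), (99.00489044189453, 59.125587463378906), 81.22843933105469) 475.5901737146628 203.18546100046822
[107.99697996 320.63548907]
[480.06825938  40.9990881  259.93311259] [-3.14133048e+00 -1.01709347e-05  2.80159569e+00]
```

```bash
cat >> h.py <<'E'
N=np.array([np.cos(.342),-np.sin(.342)]);U=np.array([np.sin(.342),np.cos(.342)])
ORI=[np.pi,0,2.80]
def W(nx,s,z): return [*(nx*N+s*U),z]
E
python3 - <<'E'
from h import *
for a in [(410,204,5),(541,204,5),(640,204,150),(620,204,47),(530,204,47)]: print(a,r.ik(W(*a),[np.pi,0,2.7996]))
r.move_gripper(50)
r.movep(W(410,204,80),[np.pi,0,2.7996])
print(r.movel(W(410,204,20),feed=80), r.read_position(), r.read_contact_force())
print(r.movel(W(410,204,-3),feed=12,stop_force=3), r.read_position(), r.read_contact_force(), r.read_gripper_width(), r.read_time_s())
E
```

```text
(410, 204, 5) [-0.72508098  0.22762704  0.55726455  2.17080606 -0.16984938  0.78391347
  1.1701834 ]
(541, 204, 5) [-0.58229807  0.47020071  0.5964052   1.88863271 -0.33555759  0.88321393
  1.40856668]
(640, 204, 150) [-0.56577097  0.5128098   0.7436043   1.53594593 -0.35960839  1.23392321
  1.46227048]
(620, 204, 47) [-0.54459752  0.57025379  0.67329629  1.67469814 -0.40124285  1.03902259
  1.48738834]
(530, 204, 47) [-0.61932453  0.3876632   0.62005928  1.88994886 -0.2736732   0.9488754
  1.35566941]
False [455.04743889  54.70104212  20.37767801] [-0.48143327  0.25652902  0.7080229 ]
True [454.65907344  54.69866535  -0.93547844] [-1.69082841 -0.33300574  5.94721686] 49.66811617728927 5.9083
```

```bash
python3 - <<'E'
from h import *
r.movel(W(410,204,0.6),feed=20)
print(r.read_position(), r.read_contact_force())
print(r.movel(W(470,204,0.6),feed=40,stop_force=6), r.read_position(), r.read_contact_force(), r.read_time_s())
snap('scene','s1'); d=snap('wrist','w1')
a=load('s1')['img'][150:300,170:320]
cv2.imwrite('pics/c1.png',np.hstack([cv2.resize(a,(384,384)),cv2.resize(d['img'],(416,384))])[...,::-1])
E
```

```text
[454.73460467  54.72549662   0.65812139] [-0.91902489 -0.12652822  0.64235731]
False [511.06111543  34.67466319   0.60744759] [-0.06576903 -0.43481221 -0.85903546] 7.8083
```

View pics/c1.png

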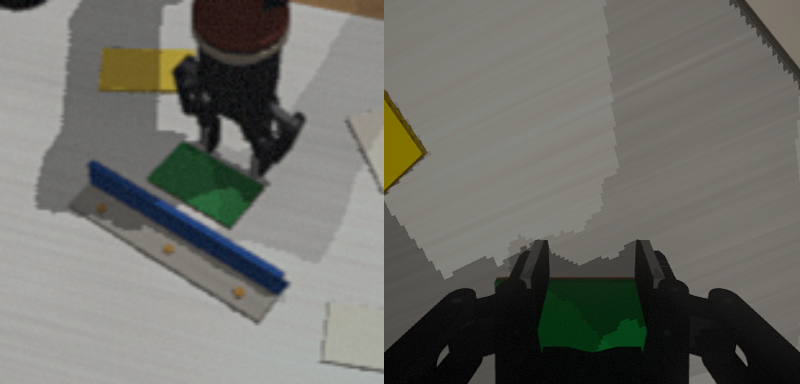

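```bash
python3 - <<'E'
from h import *
d=load('w1');print(d['position'],d['attitude'])
for nx in (459,470,481): print(nx,proj(d,[W(nx,204,2),W(nx,229,2),W(nx,179,2)]).round().tolist())
rr=int(279*384/384); uu=(590-384)*512/416
print('near edge nx', plane(d,[(uu,279)],7)[:,:2]@N)
s=load('s1');c=big(mask(s,'green',(180,150,310,290)));P=plane(s,c[:,0,:],7)[:,:2];print((P@N).min(),(P@N).max(),(P@U).min(),(P@U).max(),cv2.minAreaRect(P.astype(np.float32)))
E
```

```text
[444.68620461  58.3483645  143.80697159] [2.86133136e+00 5.23381490e-04 1.22775248e+00]
459 [[256.0, 235.0], [309.0, 235.0], [202.0, 235.0]]
470 [[256.0, 256.0], [308.0, 256.0], [203.0, 256.0]]
481 [[256.0, 277.0], [307.0, 277.0], [204.0, 277.0]]
near edge nx [479.24442326]
483.2630708602684 541.6152960191589 150.82567759137086 247.2868432481355 ((549.499755859375, 15.651805877685547), (96.51210021972656, 58.174007415771484), 70.53022003173828)
```

The board is square to the fence and in contact with both fingertips. Now I push it up the bevel.

```bash
python3 - <<'E'
from h import *
st=r.movel(W(515,204,0.6),feed=35,stop_force=6)
print(st, r.read_position()[:2]@N, r.read_contact_force(), r.read_time_s())
s=snap('scene','s2')
if not st:
    st=r.movel(W(538,204,0.6),feed=25,stop_force=5)
    print(st, r.read_position()[:2]@N, r.read_position()[2],r.read_contact_force(), r.read_time_s())
d=snap('scene','s3')
cv2.imwrite('pics/c3.png',np.hstack([cv2.resize(a['img'][150:300,170:320],(400,400)) for a in (s,d)])[...,::-1])
E
```

```text
False 514.9419364685913 [ 0.06702846  0.31022889 -0.34371468] 9.3417
False 537.967216208239 0.6166037551010237 [-0.44157343  0.20265234  0.92482726] 10.4583
```

View pics/c3.png

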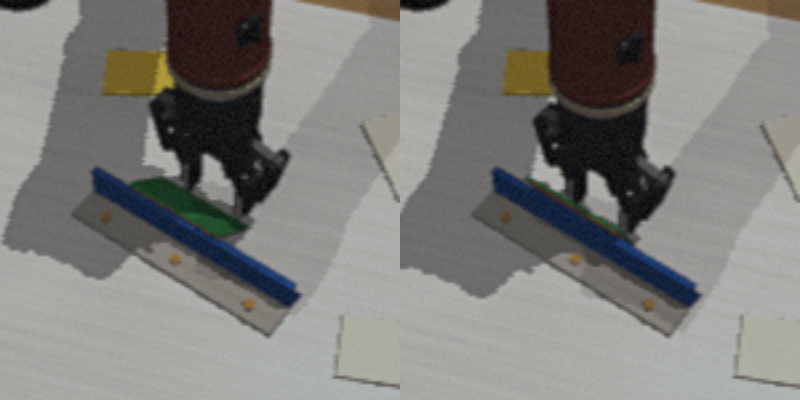

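```bash
python3 - <<'E'
from h import *
d=snap('wrist','w3'); s=load('s3')['img'][195:265,195:285]
cv2.imwrite('pics/c4.png',np.hstack([cv2.resize(s,(400,311)),cv2.resize(d['img'],(400,311))])[...,::-1])
t=snap('top','t3')['img'][120:220,190:300]
cv2.imwrite('pics/c5.png',cv2.resize(t,(550,500))[...,::-1])
E
```

```text
(no output)
```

View pics/c4.png

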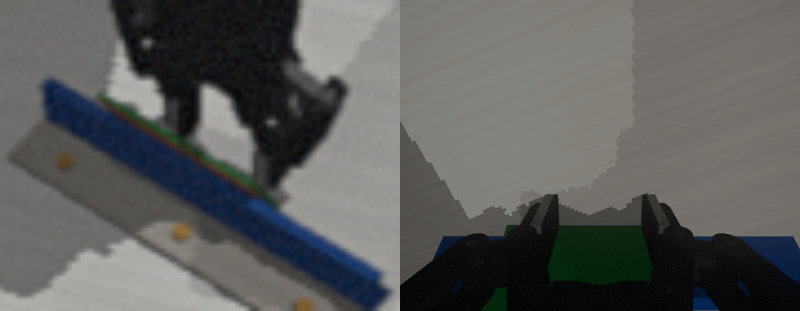

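View pics/c5.png

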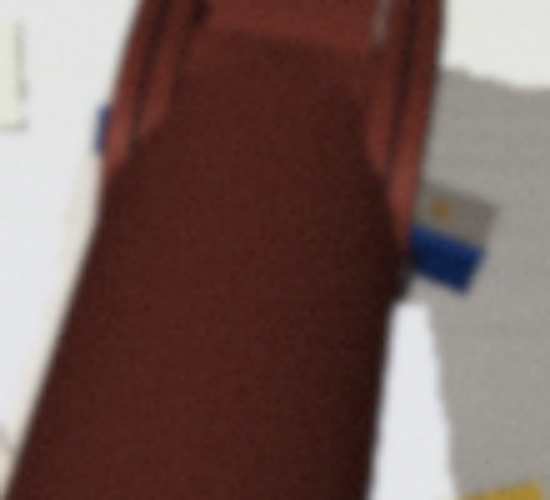

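```bash
python3 - <<'E'
from h import *
s=load('s3')
for p in [(237.7,226.5),(237.7,229.5)]:
    for z in (37,40,45,50,55,60): 
        q=plane(s,[p],z)[0]; print(p,z,round(q[:2]@N,1),round(q[:2]@U,1),end=' | ')
    print()
E
```

```text
(237.7, 226.5) 37 561.2 198.1 | (237.7, 226.5) 40 562.9 199.5 | (237.7, 226.5) 45 565.8 201.8 | (237.7, 226.5) 50 568.7 204.1 | (237.7, 226.5) 55 571.6 206.4 | (237.7, 226.5) 60 574.5 208.7 | 
(237.7, 229.5) 37 568.2 203.4 | (237.7, 229.5) 40 570.0 204.8 | (237.7, 229.5) 45 572.8 207.0 | (237.7, 229.5) 50 575.7 209.3 | (237.7, 229.5) 55 578.6 211.5 | (237.7, 229.5) 60 581.4 213.8 |
```

The copper edge shows above the wall at scene pixel (238,228). That matches an upper edge at about z = 57 mm, so the board is leaning at close to 68°. I'll push the last few mm to the foot, back off, and check.

```bash
python3 - <<'E'
from h import *
print(r.movel(W(541.5,204,0.6),feed=10,stop_force=3), r.read_position()[:2]@N, r.read_contact_force())
r.movel(W(500,204,0.6),feed=60); r.movel(W(490,204,130),feed=200)
print(r.read_time_s())
s=snap('scene','s5'); d=snap('wrist','w5')
cv2.imwrite('pics/c6.png',np.hstack([cv2.resize(s['img'][195:265,195:285],(400,311)),cv2.resize(d['img'],(400,311))])[...,::-1])
E
```

```text
False 541.608500742407 [-0.4091988   0.1283456  -0.49105591]
12.75
```

View pics/c6.png

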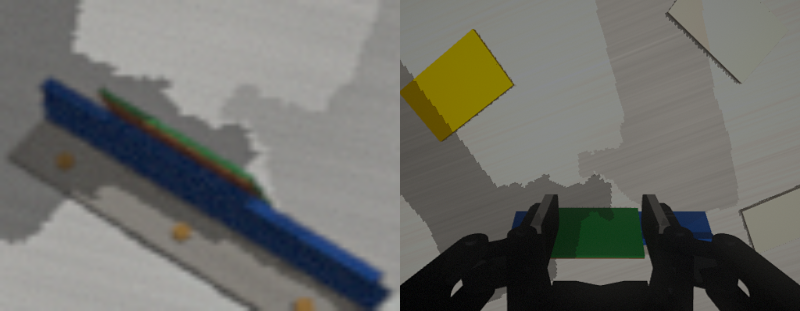

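```bash
python3 - <<'E'
from h import *
r.move_gripper(0)
r.movel(W(500,203,140),feed=100); r.movel(W(618,200,140),feed=120)
print(r.movel(W(618,200,47),feed=80,stop_force=5), r.read_position(), r.read_contact_force(),r.read_time_s())
s=snap('scene','s6'); d=snap('wrist','w6')
cv2.imwrite('pics/c7.png',np.hstack([cv2.resize(s['img'][150:280,170:320],(400,346)),cv2.resize(d['img'],(400,346))])[...,::-1])
E
```

```text
False [649.71078792 -18.8861025   47.62255537] [-0.65599606  0.11800309  0.8537582 ] 16.125
```

View pics/c7.png

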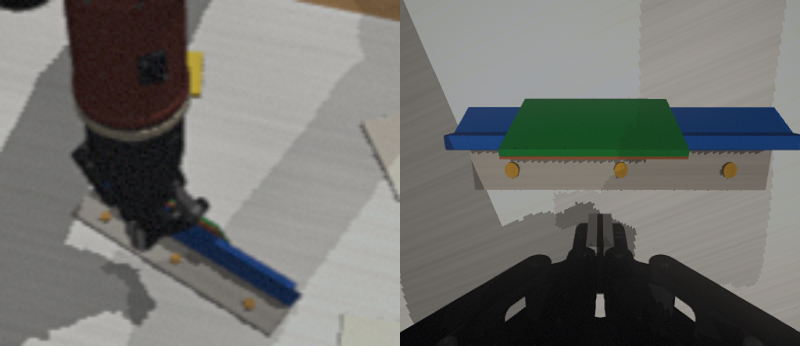

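The board leans on the wall and the closed fingertips are behind it, roughly centred at wrist pixel (600,215) in the composite. Now I tip it.

```bash
python3 - <<'E'
from h import *
print(r.movel(W(570,200,47),feed=60,stop_force=8), r.read_contact_force())
snap('scene','s7a')
print(r.movel(W(552,200,47),feed=40,stop_force=8), r.read_position()[:2]@N, r.read_contact_force(),r.read_time_s())
r.pause(.3); s=snap('scene','s7'); d=snap('wrist','w7')
cv2.imwrite('pics/c8.png',np.hstack([cv2.resize(s['img'][150:280,170:320],(400,346)),cv2.resize(d['img'],(400,346))])[...,::-1])
E
```

```text
False [-0.30138586  0.30994892 -0.93643222]
False 552.0096959017636 [ 0.30790922  0.34674691 -0.74780021] 17.825
```

View pics/c8.png

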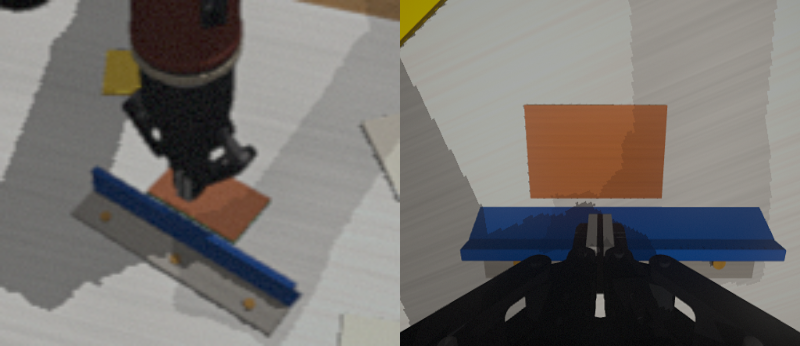

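The board now lies copper side up in front of the fence, with a gap to the foot. I'll raise the arm clear and check everything.

```bash
python3 - <<'E'
from h import *
r.movel(W(552,200,200),feed=150); 
r.movep([278,400,250],[np.pi,0,2.7])
s=snap('scene','s9'); t=snap('top','t9'); print(r.read_time_s(),r.read_contact_force())
for n,roi in (('s9',(215,170,300,260)),('t9',(200,165,280,230))):
    d=load(n);h=d['img'].astype(int);m=(h[...,0]-h[...,2]>40);k=np.zeros_like(m);x0,y0,x1,y1=roi;k[y0:y1,x0:x1]=1
    P=plane(d,big(m&k)[:,0,:],7)[:,:2];print(n,cv2.minAreaRect(P.astype(np.float32)),(P@N).min(),(P@N).max())
cv2.imwrite('pics/c9.png',np.hstack([cv2.resize(a['img'],(400,300)) for a in (s,t)])[...,::-1])
E
```

```text
21.325 [-0.38721565  0.44284436 -0.31824897]
s9 ((556.3385009765625, 12.205284118652344), (98.99772644042969, 59.5898551940918), 70.38008880615234) 490.22271333412084 549.8140169861825
t9 ((557.0123291015625, 12.2978515625), (98.47533416748047, 58.789085388183594), 70.47742462158203) 491.22127597583625 550.0772323584306
```

View pics/c9.png

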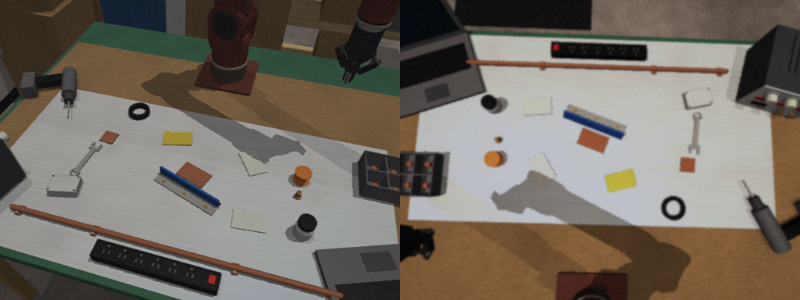

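Both views show the full 59 x 99 mm footprint, flat and copper up, ending about 8 mm short of the bevel foot. The bystanders look unmoved and the arm is clear.

```bash
python3 - <<'E'
from h import *
print(r.finish_job())
E
```

```text
the job is handed in; nothing more can be done
None
```

The green board is turned over: it lies flat on the metal sheet in front of the fence, copper side up, and the job is handed in.

- **What I did:** I pushed the board with two fingertips, without gripping it, up the bevel until it stood leaning on the fence by itself. I then closed the gripper, reached over the fence and tipped the board back towards the robot from behind.
- **Last checks:** The top and scene cameras agree on a footprint of about 59 x 99 mm, square to the fence and about 8 mm short of the bevel's foot. The bystanders and the white and yellow look-alikes looked unmoved by eye; I did not measure them. The arm was clear, and the robot clock read 21.3 s just before I handed the job in.
- **What disagreed:** The early position estimates from the cameras differed by about 2 mm. The final push never reached its stop force, so contact with the foot was judged from position and pictures, not force.

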